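# Take the spent cartridge out of the water filter unit

### The arm

A 6-joint arm with a two-finger parallel gripper is mounted at the origin on a cart in front of the work surface, level with it; the furniture and walls round the work are solid. World frame = base frame: x ahead of the robot, y to its left, z up, the work surface at z = 0. Lengths are in m, angles in rad, forces in N, time in s.
With the tool pointing down it reaches from about 0.3 to 0.775 m from the base axis. Payload 14.6 kg.
Tool frame: the origin (TCP) lies at the very end of the fingers, on their centre line; the grasp point (between the pads) lies 19 mm behind it; z points along the fingers, y is the line along which they close (so a half turn about z gives the same grasp; the last joint's range is limited). The gripper opens to 94 mm and grips with 3 to 60 N. Pads are 16 mm wide; open, the fingers measure 119 mm over their backs; the gripper's body (75 mm by 177 mm) begins 78 mm behind the grasp point.
Start: joints at [1.046, 0.3, 1.521, -0, 1.321, -0.067], TCP at [0.243, 0.493, 0.205] pointing down, gripper open.
Joint ranges: [-3.03, 3.03], [-0.79, 2.21], [0.23, 2.52], [-1.04, 4.18], [0, 3.07], [-2.55, 2.55]. Speed limits (rad/s): [2.22, 2.22, 2.57, 3.14, 3.14, 3.14].

### API

Orientations are given as a unit quaternion [w, x, y, z].
In Python, from plant import manip gives the robot as it stands.
- The arm moves only by the shell command python3 -m inch 'ROWS'. ROWS is JSON, one flat list of numbers, 7 for each row, row after row: the turn, a rotation vector about the tool's x, y, z in degrees, then the shift along the tool's x, y, z in mm, then the finger opening in mm, from 0 to 94. A call has exactly 10 rows; each row is the pose to reach, as a shift and turn from the pose commanded when the call began, along the tool's axes at that moment; what a row does not reach only later rows make up. A row lasts 1/10 s, in which the tool goes at most 50 mm and 8.59 degrees, less where a joint would pass 70% of its speed; a pose out of reach is approached as far as the arm can. A call with a gripper value outside its range is refused whole. The fingers move at their own pace and stop on an object; the grip force is fixed at half the most. Time passes only in rows, so rows that repeat a pose let the fingers close, or fill a call up. It gives the time, the measured TCP pose, the force, the opening and the grip force at its end, in the units of the state.
- manip.get_obs(): the state, without advancing time (a new reading comes with each control period).
- manip.grab_frame(name): name is "side" or "top" or "wrist"; returns a dict with "pixels" (400x640x3 uint8, red, green, blue), "depth" (400x640 float32, m along the optical axis (not along the pixel's ray), 0 where there is no reading), "camera_matrix" (3x3 intrinsics, pixels), "pose" (4x4, takes a point from camera to world coordinates). Camera axes: x right, y up, looking along -z (the intrinsics and any distortion apply to the point x, -y, -z); pixel columns grow to the right and rows downward; lengths in m; the calibration is good to about 2 mm. A picture is of the moment at which its call begins.
- manip.hand_in(): hands the job in; it is judged then, once.
The state is a dict: "clock": time; "qpos": joint angles; "joint_vel": joint speeds; "joint_torque": joint torques, N m; "tool_pos": TCP position; "tool_rot": TCP orientation; "ft_force": force on the tool from outside, world axes, zero at the start; "wrist_torque": the same for the moment, N m; "width": finger opening in m; "gripper_force": force on a finger pad.
Only numpy, scipy, OpenCV 4.12 (cv2) and the standard library are available. Lean on these libraries where they do the work, as an engineer would, in place of code of your own. Each camera call takes 0.05 s, during which the arm holds its last target. There are 200 camera calls.

### The job

The blue-capped cartridge in the white water filter unit is spent: turn its grip bar anticlockwise past the click to the end stop, about a sixth of a turn, until the bar points at the green marks, and draw it straight out along its slant. Then stand it upright in the round steel drip tray, well inside the rim, setting it down gently, and let go of it. Leave the salt shaker, the tin and the white mug where they stand.

Things in the scene. Friction and masses are not known exactly. Their poses are not given: they have to be found in the camera images.
- housing: White water filter unit, fixed on the worktop. Origin: on the worktop straight below the centre of the slanted round face; x points from there back to its cabinet (away from the robot at yaw 0), z up. Foot plate from x -48 to 178 mm, 150 mm wide; cabinet 150 mm high from x 70 to 175 mm; in front of it the slanted round filter head, 108 mm in diameter.
- socket_face (a point): Centre of the filter head's slanted round face, 115 mm above the worktop. Its z is the filter axis, out of the face, 30 degrees from vertical, leaning away from the cabinet; x up the slope. 56 mm hole with lug slots at +y and -y, rim 6 mm thick. Green marks at +x and -x (bar there: open); red marks 60 degrees clockwise of them (bar there: locked).
- filter_grip (a point): Centre of the cartridge's blue grip bar: 54 mm long (x), 14 mm thick (y), 34 mm high (z); z is the cartridge's axis, out of its cap. The bar stands on the blue cap disc (82 mm wide, 8 mm thick, its top 17 mm below this point). Starts with the disc on the face and the bar 60 degrees clockwise (seen from outside) of the socket's x, locked.
- filter_lugs (a point): Point on the cartridge's axis between its two lugs (at +y and -y, 7 mm proud of the body), 10.5 mm below the disc. They lock under the rim. Turned 60 degrees anticlockwise (+ about z) to the end stop they meet the slots, play 2 degrees, and the cartridge draws out along z; clear after 65 mm. Some 5 to 22 degrees from the start two spring plungers resist (about 0.1 Nm), then click.
- filter_foot (a point): Centre of the cartridge's foot, 85 mm below filter_grip along z; same axes. Below the disc the round white body is 60 mm long, 54 mm wide (50 at the foot); 0.15 to 0.31 kg in all.
- tray: Round steel drip tray, loose, 0.35 kg: 148 mm diameter at the rim, 20 mm high, 3 mm wall; flat floor 4 mm thick and about 126 mm wide. Origin: centre of its underside; z up. Wall cabinets hang 0.49 m above the worktop from about x = 0.6 m on: keep the arm clear of them.
- salt_shaker: Salt shaker with grey top, loose, 44 mm diameter, 90 mm high, standing between the work and the robot; origin under its centre. To be left alone.
- tin_beans: Food tin, loose, 75 mm diameter, 110 mm high; origin under its centre. To be left alone.
- mug_white: White mug, loose, 82 x 114 x 91 mm high; origin at its underside. To be left alone.

How it is judged:
On the way, in this order (a step that is already met when the one before it is completed fails the run):
1. the cartridge is turned to its open position while still in the socket (angle between the x axis of filter_grip and the x axis of socket_face, either way round below 0.2 rad and distance between filter_grip and socket_face below 0.04 m), for 0.05 s.
2. the cartridge is drawn clear of the socket (distance between filter_grip and socket_face above 0.09 m), for 0.1 s.
At the end, for the whole second after the job is handed in: The cartridge stands upright (within 0.1 rad, cap up) with its foot on the floor of the drip tray (0 to 8 mm above the tray's underside), its foot's centre within 36 mm of the tray's centre; the tray lies flat on the worktop (horizontal distance between filter_foot and tray below 0.036 m and z of filter_foot in the frame of tray between 0 and 0.008 m and angle between filter_foot's own z axis and vertical below 0.1 rad and height (world z) of tray below 0.006 m and angle between tray's own z axis and vertical below 0.05 rad); the robot touches nothing.
It fails at once if the salt shaker, tin or white mug is moved by more than 30 mm (distance of any of salt_shaker, tin_beans, mug_white from where it was at the start of the episode above 0.03 m).
It fails at once if the cartridge is dropped or banged into the tray (over 40 N) (contact force between filter and tray above 40 N).
It also fails if it takes over 51 s, if anything falls off the work surface, if the arm or the gripper's body presses on something with over 40 N, if the wrist force passes 120 N, or if a joint passes its speed limit or range.

## Working session

There is one attempt and no reset: what is moved stays moved. The work goes in short steps, Python scripts to look and compute and a shell command to move; the robot and the scene stay as the last step left them, time stands still between calls to the robot, and variables do not carry over. Pictures are saved under pics/ and viewed, at most 10 in all, crops included, and the job is handed in when it is done.

```bash
ls; mkdir -p pics; cat > h.py <<'E'
import numpy as np, cv2
from plant import manip
from scipy.spatial.transform import Rotation as R
def grab(n):
    f=manip.grab_frame(n); return f
def cloud(f):
    K=f["camera_matrix"]; d=f["depth"]; v,u=np.mgrid[0:d.shape[0],0:d.shape[1]]
    x=(u-K[0,2])/K[0,0]*d; y=(v-K[1,2])/K[1,1]*d
    P=np.stack([x,-y,-d],-1); T=f["pose"]
    return P@T[:3,:3].T+T[:3,3]
def save(f,p): cv2.imwrite(p,cv2.cvtColor(f["pixels"],cv2.COLOR_RGB2BGR))
E
python3 - <<'E'
from h import *
for n in("top","side"):
    f=grab(n); save(f,f"pics/{n}0.png"); np.savez(f"{n}0.npz",**f); print(n,f["pose"].round(3).tolist(),f["camera_matrix"].round(1).tolist(),[k for k in f])
o=manip.get_obs(); print(o)
E
```

```text
pics
top [[-0.006, 0.997, -0.079, 0.382], [-1.0, -0.006, 0.01, -0.024], [0.01, 0.079, 0.997, 1.229], [0.0, 0.0, 0.0, 1.0]] [[388.5, 0.0, 316.0], [0.0, 388.5, 200.7], [0.0, 0.0, 1.0]] ['pixels', 'depth', 'camera_matrix', 'pose']
side [[-0.993, 0.055, -0.108, 0.331], [-0.121, -0.482, 0.868, 1.296], [-0.004, 0.874, 0.485, 0.833], [0.0, 0.0, 0.0, 1.0]] [[500.9, 0.0, 329.7], [0.0, 500.9, 207.1], [0.0, 0.0, 1.0]] ['pixels', 'depth', 'camera_matrix', 'pose']
{'clock': 0.1, 'qpos': array([ 1.04641588e+00,  3.00412705e-01,  1.52148447e+00, -3.67150088e-06,
        1.32072983e+00, -6.65921268e-02]), 'joint_vel': array([ 0.00054822, -0.00097395, -0.00146592, -0.00032748,  0.00030125,
        0.00036189]), 'joint_torque': array([ 1.63185832e-03, -5.32641685e+01, -3.53282905e+01,  7.10629835e-02,
        2.35595932e-02, -5.94152448e-05]), 'tool_pos': array([0.24296523, 0.4931686 , 0.20495924]), 'tool_rot': array([-1.48902374e-04,  2.26900190e-01,  9.73917880e-01, -4.95277935e-04]), 'ft_force': array([-0.02088299, -0.1423384 , -0.47335392]), 'wrist_torque': array([ 0.03399316, -0.00413511, -0.05025361]), 'gripper_force': 0.0, 'width': 0.09447695216629322}
```

View pics/top0.png

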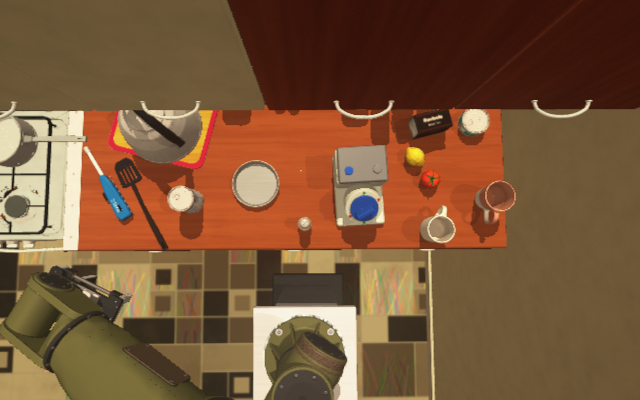

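View pics/side0.png

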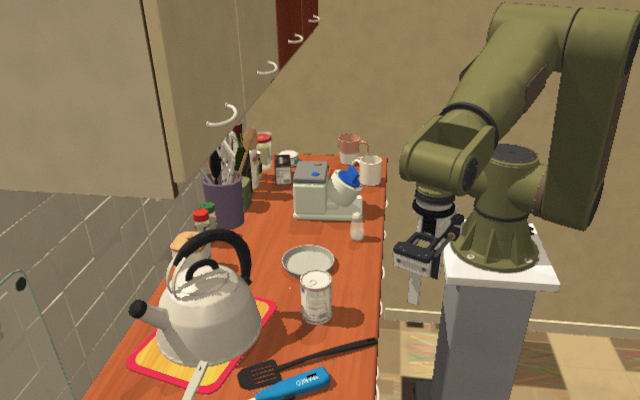

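The top view shows the tray at (256,184), the filter unit at (360,185) with its blue cap at (365,207), the shaker at (304,223), the tin at (182,200) and the white mug at (437,229). The side view shows the same layout, with the cap leaning towards the robot.

```bash
python3 - <<'E'
from h import *
for n,box in(("top",(330,395,185,230)),("side",(325,370,160,200))):
    f=dict(np.load(f"{n}0.npz")); P=cloud(f); p=f["pixels"].astype(int)
    m=(p[...,2]>p[...,0]+60)&(p[...,2]>90); b=np.zeros_like(m); b[box[2]:box[3],box[0]:box[1]]=1
    m&=b; Q=P[m]; print(n,m.sum(),Q.mean(0).round(4),Q.min(0).round(3),Q.max(0).round(3))
    np.save(f"blue_{n}.npy",Q)
f=dict(np.load("top0.npz"));P=cloud(f);p=f["pixels"].astype(int)
def reg(name,u0,u1,v0,v1,z0,z1):
    Q=P[v0:v1,u0:u1].reshape(-1,3);Q=Q[(Q[:,2]>z0)&(Q[:,2]<z1)]
    (c,s,a)=cv2.minAreaRect((Q[:,:2]*1000).astype(np.float32))
    print(name,len(Q),np.round(c,1),np.round(s,1),round(a,2),Q[:,2].max().round(3))
reg("tray",225,288,155,215,.012,.03)
reg("shaker",292,315,212,236,.03,.12)
reg("tin",165,205,185,215,.09,.13)
reg("mug",415,458,205,245,.03,.11)
reg("cab",325,395,140,195,.14,.16)
reg("foot",325,395,140,235,.008,.16)
reg("table",260,300,190,215,-.02,.006)
E
```

```text
top 534 [ 0.449  -0.1713  0.1351] [ 0.382 -0.211  0.098] [ 0.485 -0.024  1.229]
side 277 [ 0.4463 -0.1605  0.1354] [ 0.331 -0.505  0.003] [0.485 1.296 0.833]
tray 287 [535.5 155.3] [146.8 143.6] 44.63 0.026
shaker 154 [407.3   2.1] [40.1 39.9] 89.92 0.093
tin 561 [481.6 357.3] [73.4 70.1] 89.76 0.114
mug 495 [ 397.7 -408.6] [ 80.  104.6] 43.87 0.097
cab 1829 [ 557.2 -165.5] [136.  140.3] 2.93 0.159
foot 3964 [ 510.6 -166.6] [167.4 236.4] 87.16 0.16
table 910 [476.6  78.7] [124.  77.] 89.82 0.006
```

```bash
cat >> h.py <<'E'
def pose():
    o=manip.get_obs(); q=o["tool_rot"]; return np.array(o["tool_pos"]),R.from_quat([q[1],q[2],q[3],q[0]])
def delta(p,Rt):
    p0,R0=pose(); rv=np.degrees((R0.inv()*Rt).as_rotvec()); s=R0.inv().apply(np.array(p)-p0)*1000
    print("turn",rv.round(1),"shift",s.round(1))
def tool(n,ydir):
    z=-np.array(n)/np.linalg.norm(n); y=np.array(ydir,float); y-=z*(y@z); y/=np.linalg.norm(y)
    return R.from_matrix(np.c_[np.cross(y,z),y,z])
E
python3 - <<'E'
from h import *
for n in("top","side"):
    Q=np.load(f"blue_{n}.npy"); Q=Q[(abs(Q[:,0]-.45)<.08)&(abs(Q[:,1]+.17)<.08)&(Q[:,2]<.2)]
    # disc plane: RANSAC
    best=0;rng=np.random.default_rng(0)
    for i in range(2000):
        a=Q[rng.choice(len(Q),3,False)];nn=np.cross(a[1]-a[0],a[2]-a[0]);l=np.linalg.norm(nn)
        if l<1e-5: continue
        nn/=l; nn*=np.sign(nn[2]); 
        if nn[2]<.75: continue
        k=abs((Q-a[0])@nn)<.003
        if k.sum()>best: best=k.sum();bk=k
    c=Q[bk].mean(0); nn=np.linalg.svd(Q[bk]-c)[2][2]; nn*=np.sign(nn[2])
    print(n,len(Q),best,c.round(4),nn.round(3),"bbox",Q.min(0).round(3),Q.max(0).round(3))
f=dict(np.load("top0.npz"));P=cloud(f)
m=(abs(P[...,0]-.5)<.2)&(abs(P[...,1]+.17)<.12)&(P[...,2]>.140)&(P[...,2]<.157)&(P[...,0]>.5)
print(P[m].min(0).round(3),P[m].max(0).round(3))
c=np.array([.452,-.172,.13]); n=np.array([-.5,0,.866]); yd=[np.cos(.52),np.sin(.52),0]
delta(c+.2*n,tool(n,yd))
E
```

```text
top 533 321 [ 0.4545 -0.1715  0.1268] [-0.51  -0.034  0.86 ] bbox [ 0.415 -0.211  0.098] [ 0.485 -0.135  0.163]
side 274 130 [ 0.4528 -0.161   0.1255] [-0.483 -0.028  0.875] bbox [ 0.416 -0.207  0.103] [ 0.485 -0.123  0.162]
[ 0.518 -0.236  0.14 ] [ 0.626 -0.093  0.157]
turn [-20.1 -22.8  29.6] shift [-391.8 -548.6  -97.7]
```

```bash
python3 -m inch '[0,0,0,0,0,-45,94, 0,0,0,-20,-30,-90,94, 0,0,0,-45,-65,-100,94, 0,0,0,-72,-100,-100,94, 0,0,0,-99,-138,-100,94, 0,0,0,-127,-177,-100,94, 0,0,0,-155,-216,-100,94, 0,0,0,-183,-255,-100,94, 0,0,0,-211,-294,-100,94, 0,0,0,-237,-330,-100,94]'; python3 - <<'E'
from h import *
y=np.radians(3.5)
c=np.array([.452,-.172,.13]); n=np.array([-.5*np.cos(y),-.5*np.sin(y),.866]); yd=[np.cos(.52+y),np.sin(.52+y),0]
delta(c+.2*n,tool(n,yd)); print(manip.get_obs()["qpos"].round(2))
E
```

```text
clock: 1.1
tool_pos: [0.3094, 0.0907, 0.3055]
tool_rot: [0.0, 0.227, 0.974, 0.0]
ft_force: [1.0, -1.4, -0.5]
width: 0.0938
gripper_force: 0.0
turn [-20.7 -22.1  26.2] shift [-157.1 -222.3    2.3]
[ 0.17 -0.3   1.89 -0.    1.55 -0.94]
```

```bash
python3 -m inch '[-2,-2,3,-18,-26,0,94, -4,-4,5,-36,-52,0,94, -6,-6,8,-54,-78,0,94, -8,-9,10,-72,-104,0,94, -10,-11,13,-90,-130,0,94, -12,-13,16,-108,-156,0,94, -15,-16,18,-126,-182,0,94, -18,-19,22,-144,-208,0,94, -21,-22,26,-157,-222,2,94, -21,-22,26,-157,-222,2,94]'; python3 - <<'E'
from h import *
f=grab("wrist"); save(f,"pics/w1.png"); np.savez("w1.npz",**f)
print(pose()[0],pose()[1].as_matrix().round(3),manip.get_obs()["qpos"].round(2))
E
```

```text
clock: 2.1
tool_pos: [0.3518, -0.1774, 0.3024]
tool_rot: [0.224, 0.432, 0.863, 0.132]
ft_force: [0.7, 0.5, -0.4]
width: 0.0939
gripper_force: 0.0
[ 0.35184619 -0.17642279  0.30285781] [[-0.529  0.686  0.499]
 [ 0.804  0.594  0.036]
 [-0.272  0.42  -0.866]] [-0.84 -0.39  2.04  0.44  1.18 -1.59]
```

View pics/w1.png

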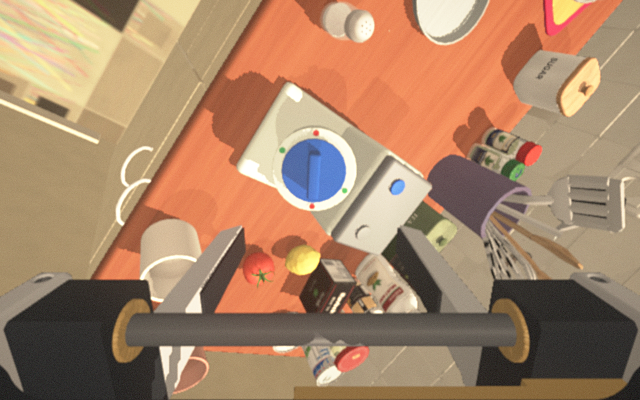

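The wrist view shows the blue disc at about (315,170) and its bar nearly vertical in the picture. The bar lines up with the red marks at (315,133) and (312,205); the green marks are at (283,151) and (344,191).

```bash
python3 - <<'E'
from h import *
f=dict(np.load("w1.npz")); P=cloud(f); p=f["pixels"].astype(int)
m=(p[...,2]>p[...,0]+50)&(p[...,2]>80); b=np.zeros_like(m); b[120:225,265:372]=1; m&=b
k,l,s,_=cv2.connectedComponentsWithStats(m.astype(np.uint8)); m=l==1+np.argmax(s[1:,4])
Q=P[m]; n=np.array([-.5,-.03,.866]); n/=np.linalg.norm(n)
for _ in range(3):
    h=Q@n; base=np.percentile(h,25); k=abs(h-base)<.006; D=Q[k]; c=D.mean(0); nn=np.linalg.svd(D-c)[2][2]; n=nn*np.sign(nn[2])
h=(Q-c)@n; T=Q[h>.027]; print("n",n.round(4),"yaw",np.degrees(np.arctan2(-n[1],-n[0])).round(2),"lean",np.degrees(np.arccos(n[2])).round(2),np.percentile(h,[1,50,90,99]).round(4),len(D),len(T))
yaw=np.arctan2(-n[1],-n[0]); n=np.array([-.5*np.cos(yaw),-.5*np.sin(yaw),.866]);sy=np.array([-np.sin(yaw),np.cos(yaw),0]);sx=np.cross(sy,n)
B=np.c_[sx,sy,n]
d=(D-c)@B[:,:2]; print("disc ",d.min(0).round(4),d.max(0).round(4)); (cc,r)=cv2.minEnclosingCircle(((Q[h<.006]-c)@B[:,:2]*1000).astype(np.float32));print("circ",cc,r)
face=c+(sx*cc[0]+sy*cc[1])/1000
print("disc top centre",face.round(4),"expected z",.115+.008*.866)
t=((T-face)@B[:,:2]*1000).astype(np.float32); print("bar",cv2.minAreaRect(t),t.mean(0))
# housing from cabinet top
m=(P[...,2]>.146)&(P[...,2]<.156)&(abs(P[...,1]+.17)<.12)&(P[...,0]>.5)&(P[...,0]<.66); print("cab",cv2.minAreaRect((P[m][:,:2]*1000).astype(np.float32)))
Q=P.reshape(-1,3); 
E
```

```text
n [-0.4976 -0.0286  0.8669] yaw 3.29 lean 29.9 [-0.0018  0.0002  0.0335  0.035 ] 2548 553
disc  [-0.0384 -0.0415] [0.0409 0.0382]
circ (1.0883877277374268, -1.713565707206726) 40.01688766479492
disc top centre [ 0.4468 -0.1737  0.1223] expected z 0.12192800000000001
bar ((-12.439733505249023, 21.496379852294922), (13.979016304016113, 103.4589614868164), 30.097942352294922) [-1.0411949  1.9627419]
cab ((571.3152465820312, -165.84458923339844), (104.19198608398438, 137.93374633789062), 3.429394006729126)
```

```bash
python3 -m inch '[0,0,8,0,0,0,60, 0,0,17,0,0,0,60, 0,0,25,0,0,0,60, 0,0,34,0,0,0,60, 0,0,42,0,0,0,60, 0,0,51,0,0,0,60, 0,0,59,0,0,0,60, 0,0,68,0,0,0,60, 0,0,76,0,0,0,60, 0,0,85,0,0,0,60]'
python3 -m inch '[0,0,8,0,0,10,60, 0,0,17,0,0,20,60, 0,0,25,0,0,30,60, 0,0,34,0,0,40,60, 0,0,42,0,0,50,60, 0,0,51,0,0,60,60, 0,0,59,0,0,70,60, 0,0,68,0,0,80,60, 0,0,76,0,0,90,60, 0,0,85,0,0,100,60]'
cat >> h.py <<'E'
yaw=np.radians(3.4); sn=np.array([-.5*np.cos(yaw),-.5*np.sin(yaw),.866]); sy=np.array([-np.sin(yaw),np.cos(yaw),0]); sx=np.cross(sy,sn)
top=np.array([.446,-.1732,.122])
E
python3 - <<'E'
from h import *
yd=-(sx*np.cos(np.pi/6)+sy*.5)
delta(top+.05*sn,tool(sn,yd)); print(manip.get_obs()["qpos"].round(2))
E
```

```text
clock: 3.15
tool_pos: [0.3527, -0.1748, 0.3038]
tool_rot: [0.076, 0.9, 0.349, 0.248]
ft_force: [0.5, -0.0, -0.8]
width: 0.0601
gripper_force: 0.0
clock: 4.15
tool_pos: [0.4031, -0.171, 0.217]
tool_rot: [-0.111, 0.901, -0.347, 0.234]
ft_force: [-0.8, -0.2, 0.6]
width: 0.0601
gripper_force: 0.0
turn [-0.3  0.3 14.3] shift [-3.7 11.2 53.5]
[-0.71 -0.21  2.11  0.47  0.9   1.37]
```

```bash
python3 -m inch '[0,0,5,-2,5,10,60, 0,0,10,-4,11,20,60, 0,0,14,-4,11,30,60, 0,0,14,-4,11,40,60, 0,0,14,-4,11,50,60, 0,0,14,-4,11,53,60, 0,0,14,-4,11,53,60, 0,0,14,-4,11,53,60, 0,0,14,-4,11,53,60, 0,0,14,-4,11,53,60]'
python3 - <<'E'
from h import *
f=grab("wrist"); save(f,"pics/w2.png"); np.savez("w2.npz",**f); P=cloud(f); p=f["pixels"].astype(int)
yd=-(sx*np.cos(np.pi/6)+sy*.5)
delta(top+.004*sn,tool(sn,yd)); print(manip.get_obs()["qpos"].round(2))
m=(p[...,2]>p[...,0]+50)&(p[...,2]>80)
Q=P[m]; Q=(Q-top)@np.c_[sx,sy,sn]; Q=Q[np.linalg.norm(Q,axis=1)<.07]
print(len(Q),np.percentile(Q[:,2],[2,50,90,99]).round(4)); T=Q[(Q[:,2]>.028)&(Q[:,2]<.04)]; print(len(T),cv2.minAreaRect((T[:,:2]*1000).astype(np.float32)),T.mean(0))
E
```

```text
clock: 5.15
tool_pos: [0.4203, -0.1759, 0.1661]
tool_rot: [-0.138, 0.852, -0.454, 0.22]
ft_force: [1.2, -0.2, -0.6]
width: 0.0601
gripper_force: 0.0
turn [-0.3  0.2  0.5] shift [-0.7 -0.7 47.1]
[-0.69 -0.09  2.15  0.52  0.76  1.54]
7917 [-0.0014  0.0001  0.0335  0.0348]
1492 ((1.0215606689453125, -1.9066753387451172), (13.637504577636719, 53.0386848449707), 29.909217834472656) [ 0.00210628 -0.00346726  0.03342576]
```

View pics/w2.png

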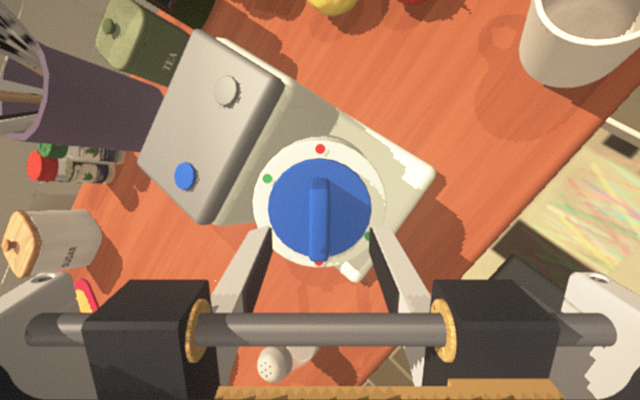

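The close view shows the bar at (318,220), centred between the fingers and square to their closing line.

```bash
sed -i 's/^top=.*/top=np.array([.446,-.1732,.122])+sx*.0008-sy*.0014/' h.py
python3 - <<'E'
from h import *
yd=-(sx*np.cos(np.pi/6)+sy*.5)
delta(top+.004*sn,tool(sn,yd))
E
```

```text
turn [-0.3  0.2  0.5] shift [ 0.9 -0.6 47.1]
```

```bash
python3 -m inch '[0,0,0,1,0,8,60, 0,0,0,1,0,16,60, 0,0,0,1,0,24,60, 0,0,0,1,0,32,60, 0,0,0,1,0,40,60, 0,0,0,1,0,46,60, 0,0,0,1,0,46,60, 0,0,0,1,0,46,0, 0,0,0,1,0,46,0, 0,0,0,1,0,46,0]'
python3 -m inch '[0,0,0,0,0,0,0, 0,0,0,0,0,0,0, 0,0,0,0,0,0,0, 0,0,0,0,0,0,0, 0,0,0,0,0,0,0, 0,0,0,0,0,0,0, 0,0,-3,0,0,0,0, 0,0,-6,0,0,0,0, 0,0,-9,0,0,0,0, 0,0,-12,0,0,0,0]'
python3 - <<'E'
from h import *
yd=-(sx*np.cos(np.pi/6)+sy*.5)
delta(top+.004*sn,tool(sn,yd)); print(manip.get_obs()["wrist_torque"])
E
```

```text
clock: 6.2
tool_pos: [0.4438, -0.1751, 0.1266]
tool_rot: [-0.138, 0.852, -0.454, 0.22]
ft_force: [0.1, -0.2, 0.2]
width: 0.0394
gripper_force: 0.0
clock: 7.2
tool_pos: [0.4437, -0.1743, 0.1263]
tool_rot: [-0.115, 0.896, -0.361, 0.233]
ft_force: [-6.2, 6.1, 9.4]
width: 0.0144
gripper_force: 30.4
turn [-0.4  0.3 12.5] shift [ 0.8 -0.3  0.9]
[1.16931585 0.82638004 0.05952468]
```

```bash
python3 -m inch '[0,0,-5,0,0,0,0, 0,0,-10,0,0,0,0, 0,0,-16,0,0,0,0, 0,0,-22,0,0,0,0, 0,0,-28,0,0,0,0, 0,0,-34,0,0,0,0, 0,0,-40,0,0,0,0, 0,0,-45,0,0,0,0, 0,0,-49,0,0,0,0, 0,0,-49,0,0,0,0]'
python3 - <<'E'
from h import *
delta(top+.004*sn,tool(sn,-sy)); delta(top+.004*sn,tool(sn,sy)); print(manip.get_obs()["wrist_torque"],manip.get_obs()["qpos"].round(2))
f=grab("wrist"); P=cloud(f); p=f["pixels"].astype(int); save(f,"pics/w3.png")
m=(p[...,2]>p[...,0]+50)&(p[...,2]>80)
Q=P[m]; Q=(Q-top)@np.c_[sx,sy,sn]; Q=Q[np.linalg.norm(Q,axis=1)<.07]
T=Q[(Q[:,2]>.028)&(Q[:,2]<.04)]; print(len(T),cv2.minAreaRect((T[:,:2]*1000).astype(np.float32)))
E
```

```text
clock: 8.2
tool_pos: [0.4438, -0.1743, 0.1264]
tool_rot: [-0.008, 0.965, 0.043, 0.26]
ft_force: [-6.5, 6.5, 8.9]
width: 0.0143
gripper_force: 30.5
turn [-0.4 -0.2  1.6] shift [0.5 0.4 1. ]
turn [   0.3   -0.7 -178.4] shift [0.5 0.4 1. ]
[1.21041729 0.76606176 0.10534816] [-0.64  0.02  2.14  0.58  0.65  0.43]
2240 ((-0.4238319396972656, 0.3900618553161621), (13.771269798278809, 53.38664627075195), 89.62686920166016)
```

View pics/w3.png

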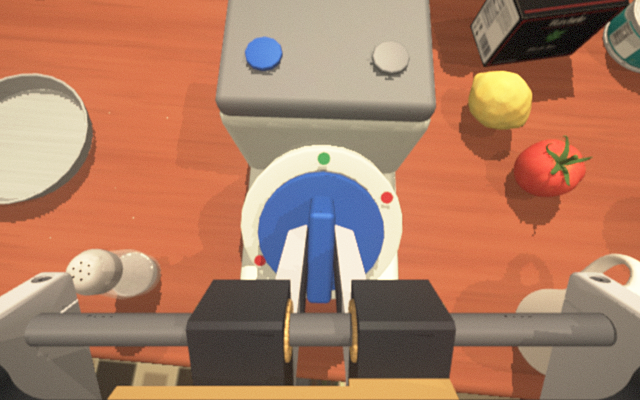

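The bar now points at the green marks at (324,158), so the cartridge is open. Next I draw it out.

```bash
python3 -m inch '[0,0,0.5,0,0,-3,0, 0,0,1,0,0,-8,0, 0,0,1,0,0,-14,0, 0,0,1,0,0,-20,0, 0,0,1,0,0,-27,0, 0,0,1,0,0,-34,0, 0,0,1,0,0,-41,0, 0,0,1,0,0,-48,0, 0,0,1,0,0,-55,0, 0,0,1,0,0,-62,0]'
python3 -m inch '[0,0,0,0,0,-7,0, 0,0,0,0,0,-15,0, 0,0,0,0,0,-25,0, 0,0,0,0,0,-35,0, 0,0,0,0,0,-45,0, 0,0,0,0,0,-55,0, 0,0,0,0,0,-65,0, 0,0,0,0,0,-70,0, 0,0,0,0,0,-70,0, 0,0,0,0,0,-70,0]'
python3 - <<'E'
from h import *
f=grab("side"); save(f,"pics/s3.png")
o=manip.get_obs(); print(o["qpos"].round(2),o["wrist_torque"])
# upright above tray, tool y about world direction: keep q6 moderate
for a in (90,-90,60,-120): 
    print(a); delta([.5355,.155,.25],tool([0,0,1],[np.cos(np.radians(a)),np.sin(np.radians(a)),0]))
E
```

```text
clock: 9.25
tool_pos: [0.4124, -0.1772, 0.1804]
tool_rot: [-0.01, 0.965, 0.033, 0.26]
ft_force: [0.3, 0.2, -3.1]
width: 0.0138
gripper_force: 30.0
clock: 10.25
tool_pos: [0.3776, -0.1797, 0.2402]
tool_rot: [-0.01, 0.965, 0.033, 0.26]
ft_force: [0.1, -0.1, -2.8]
width: 0.0135
gripper_force: 30.0
[-0.78 -0.28  2.11  0.47  1.    0.52] [-0.0242383   0.64746559 -0.02772206]
90
turn [  45.8   -1.7 -170.1] shift [ 161.  -322.9   82.6]
-90
turn [ -1.2 -30.1   3.9] shift [ 161.  -322.9   82.6]
60
turn [  38.1  -11.8 -141.7] shift [ 161.  -322.9   82.6]
-120
turn [ -9.  -29.2  33.2] shift [ 161.  -322.9   82.6]
```

View pics/s3.png

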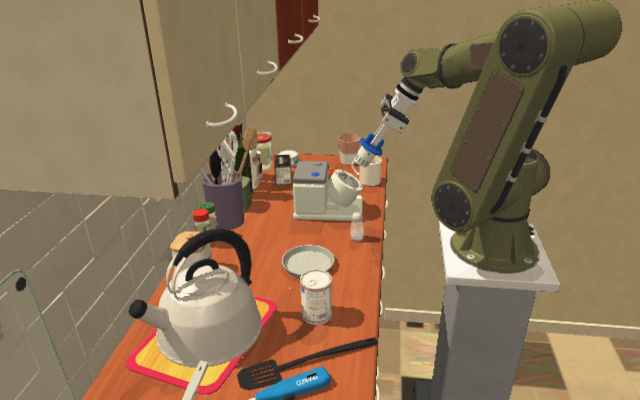

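It is out: the side view shows the cartridge held in the gripper at (368,148), clear of the head. Next it goes over the tray, upright.

```bash
python3 -m inch '[0,-1,0,6,-12,2,0, 0,-3,0,18,-36,8,0, 0,-6,1,35,-70,16,0, 0,-10,1,54,-108,26,0, 0,-14,2,75,-150,37,0, -1,-18,2,96,-193,48,0, -1,-22,3,117,-235,59,0, -1,-26,4,138,-276,70,0, -1,-29,4,153,-307,79,0, -1,-30,4,161,-323,83,0]'
python3 - <<'E'
from h import *
f=grab("wrist"); save(f,"pics/w4.png"); np.savez("w4.npz",**f)
g=grab("side"); save(g,"pics/s4.png"); np.savez("s4.npz",**g); t=grab("top"); np.savez("t4.npz",**t)
o=manip.get_obs(); p,r=pose(); print(p,r.as_matrix().round(3),o["qpos"].round(2))
P=cloud(g); px=g["pixels"].astype(int)
m=(px[...,2]>px[...,0]+50)&(px[...,2]>80)&(np.linalg.norm(P[...,:2]-p[:2],axis=-1)<.1)
Q=P[m]; print("blue side",len(Q),Q.min(0).round(3),Q.max(0).round(3))
W=P[(np.linalg.norm(P[...,:2]-p[:2],axis=-1)<.06)&(P[...,2]<p[2]-.015)&(P[...,2]>.06)]; print("body",len(W),W.min(0).round(3),W.max(0).round(3))
for z in np.arange(.17,.24,.01):
    k=W[abs(W[:,2]-z)<.005]; print(z.round(2),len(k), k.mean(0).round(4) if len(k) else '')
P=cloud(f); Q=P.reshape(-1,3); Q=Q[(Q[:,2]>.012)&(Q[:,2]<.03)&(np.linalg.norm(Q[:,:2]-[.5355,.155],axis=1)<.1)]
if len(Q): print("tray",len(Q),cv2.minEnclosingCircle((Q[:,:2]*1000).astype(np.float32)))
E
```

```text
clock: 11.3
tool_pos: [0.5365, 0.158, 0.2482]
tool_rot: [-0.001, 1.0, 0.0, -0.001]
ft_force: [0.1, -0.3, -3.2]
width: 0.014
gripper_force: 30.0
[0.53584841 0.15597516 0.24851995] [[ 1.     0.     0.   ]
 [ 0.    -1.     0.003]
 [ 0.    -0.003 -1.   ]] [0.22 0.29 1.44 0.   1.42 1.79]
blue side 418 [0.498 0.123 0.227] [0.576 0.204 0.28 ]
body 326 [0.512 0.157 0.175] [0.561 0.193 0.23 ]
0.17 0 
0.18 56 [0.5339 0.1778 0.1803]
0.19 62 [0.5349 0.1797 0.1902]
0.2 59 [0.5346 0.1787 0.1996]
0.21 66 [0.534  0.1801 0.2106]
0.22 64 [0.5338 0.1809 0.2201]
0.23 19 [0.534  0.1858 0.2269]
tray 1104 ((535.2374267578125, 151.6354522705078), 73.66922760009766)
```

View pics/w4.png

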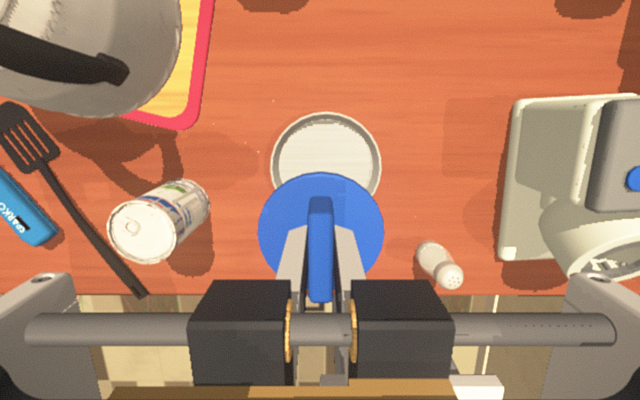

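View pics/s4.png

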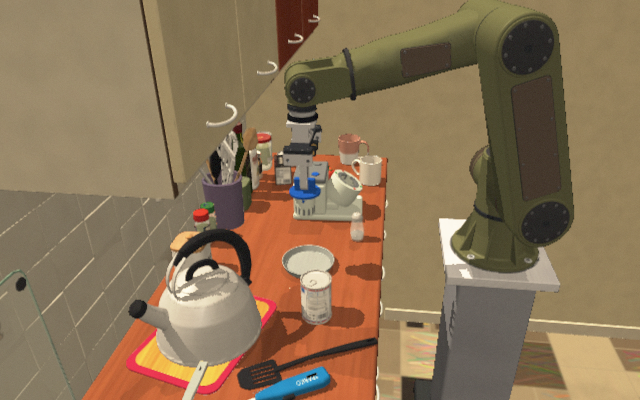

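The wrist view shows the cartridge upright over the tray, whose far rim is at (326,115). The side view agrees, with the cartridge at (305,200).

```bash
python3 -m inch '[0,0,0,0,2,8,0, 0,0,0,0,2,24,0, 0,0,0,0,2,44,0, 0,0,0,0,2,66,0, 0,0,0,0,2,88,0, 0,0,0,0,2,110,0, 0,0,0,0,2,130,0, 0,0,0,0,2,146,0, 0,0,0,0,2,156,0, 0,0,0,0,2,160,0]'
python3 -m inch '[0,0,0,0,0,0,0, 0,0,0,0,0,1,0, 0,0,0,0,0,2,0, 0,0,0,0,0,3,0, 0,0,0,0,0,4,0, 0,0,0,0,0,5,0, 0,0,0,0,0,6,0, 0,0,0,0,0,7,0, 0,0,0,0,0,8,0, 0,0,0,0,0,8,0]'
```

```text
clock: 12.45
tool_pos: [0.5356, 0.1527, 0.0891]
tool_rot: [-0.001, 1.0, -0.001, 0.001]
ft_force: [0.2, 0.2, -2.0]
width: 0.0137
gripper_force: 30.0
clock: 13.45
tool_pos: [0.536, 0.1535, 0.0818]
tool_rot: [-0.001, 1.0, -0.001, 0.001]
ft_force: [0.0, 0.6, -2.5]
width: 0.0138
gripper_force: 30.0
```

```bash
python3 -m inch '[0,0,0,0,0,0.3,0, 0,0,0,0,0,0.6,0, 0,0,0,0,0,0.9,0, 0,0,0,0,0,1.2,0, 0,0,0,0,0,1.5,0, 0,0,0,0,0,1.8,0, 0,0,0,0,0,2.1,0, 0,0,0,0,0,2.4,0, 0,0,0,0,0,2.7,0, 0,0,0,0,0,3,0]'
```

```text
clock: 14.45
tool_pos: [0.5361, 0.1535, 0.0789]
tool_rot: [-0.001, 1.0, -0.001, 0.001]
ft_force: [0.6, 0.3, -3.0]
width: 0.0142
gripper_force: 30.0
```

```bash
python3 -m inch '[0,0,0,0,0,0.2,0, 0,0,0,0,0,0.4,0, 0,0,0,0,0,0.6,0, 0,0,0,0,0,0.8,0, 0,0,0,0,0,1,0, 0,0,0,0,0,1.2,0, 0,0,0,0,0,1.4,0, 0,0,0,0,0,1.6,0, 0,0,0,0,0,1.8,0, 0,0,0,0,0,1.8,0]'
```

```text
clock: 15.45
tool_pos: [0.5364, 0.1536, 0.0778]
tool_rot: [-0.001, 1.0, -0.001, 0.002]
ft_force: [-1.4, -1.4, 6.9]
width: 0.0136
gripper_force: 30.0
```

Contact. I ease off half a millimetre, open, and check before withdrawing.

```bash
python3 -m inch '[0,0,0,0,0,-0.4,0, 0,0,0,0,0,-0.4,0, 0,0,0,0,0,-0.4,16, 0,0,0,0,0,-0.4,20, 0,0,0,0,0,-0.4,30, 0,0,0,0,0,-0.4,45, 0,0,0,0,0,-0.4,45, 0,0,0,0,0,-0.4,45, 0,0,0,0,0,-3,45, 0,0,0,0,0,-6,45]'
python3 -m inch '[0,0,0,0,0,-6,45, 0,0,0,0,0,-14,45, 0,0,0,0,0,-25,45, 0,0,0,0,0,-40,45, 0,0,0,0,0,-60,45, 0,0,0,0,0,-80,45, 0,0,0,0,0,-100,45, 0,0,0,0,0,-115,45, 0,0,0,0,0,-120,45, 0,0,0,0,0,-120,45]'
python3 - <<'E'
from h import *
f=grab("wrist"); save(f,"pics/w5.png"); P=cloud(f); px=f["pixels"].astype(int)
m=(px[...,2]>px[...,0]+50)&(px[...,2]>80)&(np.linalg.norm(P[...,:2]-[.535,.154],axis=-1)<.08)
Q=P[m]; D=Q[abs(Q[:,2]-np.percentile(Q[:,2],40))<.006]; c=D.mean(0); n=np.linalg.svd(D-c)[2][2]
print("disc",c,n.round(3),cv2.minEnclosingCircle((D[:,:2]*1000).astype(np.float32)))
Q=P.reshape(-1,3); Q=Q[(Q[:,2]>.012)&(Q[:,2]<.03)&(np.linalg.norm(Q[:,:2]-[.5355,.155],axis=1)<.1)]
print("tray",len(Q),cv2.minEnclosingCircle((Q[:,:2]*1000).astype(np.float32)))
E
```

```text
clock: 16.45
tool_pos: [0.5361, 0.1535, 0.0833]
tool_rot: [-0.001, 1.0, -0.001, 0.001]
ft_force: [0.3, 0.2, -0.1]
width: 0.0449
gripper_force: 0.0
clock: 17.45
tool_pos: [0.536, 0.1532, 0.204]
tool_rot: [-0.002, 1.0, -0.001, 0.002]
ft_force: [-0.1, 0.3, -0.8]
width: 0.0447
gripper_force: 0.0
disc [0.53897801 0.15351976 0.07242743] [-0.001  0.001  1.   ] ((536.1051635742188, 153.48281860351562), 40.63816833496094)
tray 2239 ((534.9472045898438, 151.84461975097656), 73.73835754394531)
```

View pics/w5.png

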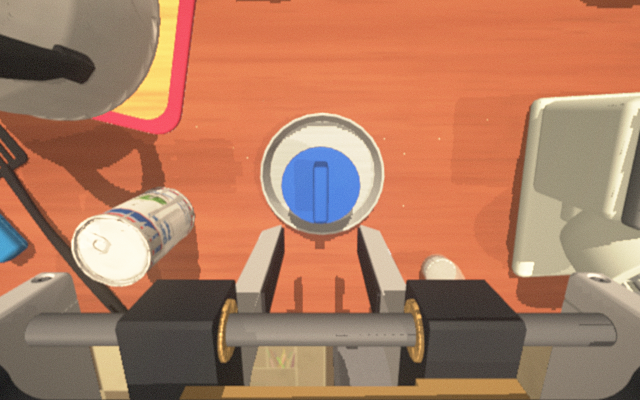

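The wrist view shows the cartridge upright in the tray, about 2 mm off centre, with its cap at (320,187) and the gripper clear of it.

```bash
python3 -c "
from plant import manip
print(manip.hand_in())"
```

```text
the job is handed in; nothing more can be done
None
```

The spent cartridge was unlocked, drawn out and stood upright in the drip tray, about 2 mm off centre, then released; I handed the job in at about 17.5 s, and no verdict came back.

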